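# Show a steel ring to the inspection camera

## Task

The steel ring with the open middle stands on edge in the wire rack: lift it out and show it to the inspection camera on the pillar. Finish while still holding it in the air with the fingers, motionless, the middle of the ring on the lens axis 18 cm in front of the lens and its flat face (either one) square to the tipped-down lens. Do not touch the camera, leave the other two discs standing in the rack, and do not shift the tape measure or the teal guide plate.

Things in the scene. Friction and masses are not known exactly. Their poses are not given: they have to be found in the camera images.
- rack: Wire rack, fixed: blue base 130 x 230 x 12 mm, two steel rails lengthwise, pairs of steel pins 75 mm high. Origin on the bench under its middle; z up; y is the long direction and the axis of the discs in it (flat faces look along +y and -y). Slots at y = -80, 0, +80 mm, each holding a disc on edge (gap 11 mm, so it may lean up to 4 degrees); which disc is in which slot varies.
- ring_center (a point): The part to show: dark steel ring, 116 mm outside diameter, hole 84 mm, so a band 16 mm wide; 8 mm thick, 0.2 to 0.4 kg. The point is its centre (mid-thickness); z = the ring's axis, square to its flat faces, level while in the rack. Top edge is then 58 mm above this point, 137 mm above the bench; can be pinched from above across its 8 mm thickness at the top of the band.
- ring: The same steel ring; origin at the centre of one flat face, 4 mm along the ring's axis from point ring_center, same axes.
- flange_center (a point): Bystander in the rack: bright ground steel blank without a centre hole (four small holes), 145 mm diameter, 8 mm thick, 0.9 kg. Point at its centre, z axis square to its faces. Top edge 169 mm above the bench.
- disc_center (a point): Bystander in the rack: solid black steel disc, 124 mm diameter, 8 mm thick, 0.8 kg. Point at its centre, z axis square to its faces. Top edge 146 mm above the bench.
- camera_stand: Inspection camera stand, fixed to the bench: round dark base 96 mm in diameter, aluminium pillar, grey camera housing on top; 330 mm high in all, camera included. Origin on the bench under the pillar; z up. The camera looks along its -x, tipped down.
- view_point (a point): Where the ring's centre must be: point in the air on the lens axis, 180 mm in front of the lens, 208 mm above the bench. Its x axis is the lens axis, pointing from here back to the lens (upward by 0.35 rad = 20 degrees, as the camera looks down so much); y level. Lens front 270 mm above the bench, 75 mm ahead of the pillar; lens 38 mm in diameter, housing 52 mm wide.
- tape: Bystander standing on the bench: yellow tape measure, 38 x 87 x 62 mm high; origin at the centre of its underside.
- guide: Bystander lying on the bench: teal drilling guide plate with small holes, 36 x 90 x 11 mm; origin at the centre of its underside.
There are look-alikes about, which are no part of the job. Leave any orange look-alike of the ring alone.

How it is judged:
By the outcome, as a careful person would: the job done as asked, in the order asked, and still so for the second after the job is handed in, while the arm keeps its last pose, push and grip.
It also fails if it takes over 35 s, if anything falls off the work surface, if the arm or the gripper's body presses on something with over 40 N, if the wrist force passes 120 N, or if a joint passes its speed limit or range.

## Robot

A 6-joint arm with a two-finger parallel gripper is mounted at the origin on a cart in front of the work surface, level with it; the furniture and walls round the work are solid. World frame = base frame: x ahead of the robot, y to its left, z up, the work surface at z = 0. Lengths are in m, angles in rad, forces in N, time in s.
With the tool pointing down it reaches from about 0.35 to 0.975 m from the base axis. Payload 4.9 kg.
Tool frame: the origin (TCP) lies at the very end of the fingers, on their centre line; the grasp point (between the pads) lies 19 mm behind it; z points along the fingers, y is the line along which they close (so a half turn about z gives the same grasp; the last joint's range is limited). The gripper opens to 85 mm and grips with 20 to 120 N. Pads are 22 mm wide; open, the fingers measure 114 mm over their backs; the gripper's body (76 mm by 85 mm) begins 54 mm behind the grasp point. The pads swing forward as they close: fully open they stand 13 mm farther back than shut.
Start: joints at [1.205, 0.053, 1.613, -0, 1.476, -0.119], TCP at [0.153, 0.606, 0.231] pointing down, gripper open.
Joint ranges: [-3.01, 3.01], [-1.01, 2.22], [0.06, 2.58], [-1.02, 4.17], [0.09, 2.62], [-3.14, 3.14]. Speed limits (rad/s): [2.57, 2.57, 3.14, 3.14, 3.14, 3.14].

## Interface

Orientations are given as a unit quaternion [w, x, y, z].
In Python, from plant import manip gives the robot as it stands.
- The arm moves only by the tool play_rows, never from a script. Its argument "series" is a list that holds one entry, the list of rows, each a list of 7 numbers: the shift along the world's x, y, z in m, then the turn, a rotation vector about the world's x, y, z in degrees, then the opening, from 0 (shut) to 1 (fully open). In form: [[[dx, dy, dz, rx, ry, rz, grip], ...]]. A call has 1 to 10 rows; each row shifts and turns the commanded pose from where the row before left it; what a row does not reach is not made up. A row lasts 1/10 s, in which the tool goes at most 50 mm and 8.59 degrees, less where a joint would pass 70% of its speed; a pose out of reach is approached as far as the arm can. A call with a gripper value outside its range is refused whole. The fingers move at their own pace and stop on an object; the grip force is fixed at half the most. Time passes only in rows, so rows that do not move let the fingers close. It gives the time, the measured TCP pose, the force, the opening and the grip force at its end, in the units of the state.
- manip.state(): the state, without advancing time (a new reading comes with each control period).
- manip.grab_frame(name): name is "side" or "top"; returns a dict with "frame" (480x640x3 uint8, blue, green, red), "mtx" (3x3 intrinsics, pixels), "R" (3x3) and "t" (3): a world point X has camera coordinates R X + t. Camera axes: x right, y down, z forward; pixel columns grow to the right and rows downward; lengths in m; the calibration is good to about 2 mm. A picture is of the moment at which its call begins. There is no depth.
- manip.job_done(): hands the job in; it is judged then, once.
The state is a dict: "time": time; "joint_pos": joint angles; "joint_vel": joint speeds; "joint_efforts": joint torques, N m; "tool_pos": TCP position; "tool_rot": TCP orientation; "contact_force": force on the tool from outside, world axes, zero at the start; "ft_torque": the same for the moment, N m; "gripper_width": opening from 0.0 (shut) to 1.0 (fully open); "grasp_force": force on a finger pad.
Only numpy, scipy, OpenCV 4.12 (cv2) and the standard library are available. Lean on these libraries where they do the work, as an engineer would, in place of code of your own. Each camera call takes 0.05 s, during which the arm holds its last target. There are 200 camera calls.

## Working session

There is one attempt and no reset: what is moved stays moved. The work goes in short steps, Python scripts to look and compute and a tool call to move; the robot and the scene stay as the last step left them, time stands still between calls to the robot, and variables do not carry over. Pictures are saved under pics/ and viewed, at most 10 in all, crops included, and the job is handed in when it is done.

Besides the shell and the picture viewer there is one more tool, called after "Call:" as a command line: name --argument value ..., lists and objects as JSON in quotes. play_rows: Moves the arm, as the interface text tells. Its arguments: {"type":"object","properties":{"series":{"type":"array"}},"required":["series"]}

```bash
mkdir -p pics
cat > h.py <<'E'
import numpy as np, cv2, pickle
from plant import manip
def grab(n,tag):
    f=manip.grab_frame(n); cv2.imwrite(f'pics/{tag}.png',f['frame']); pickle.dump(f,open(f'pics/{tag}.pkl','wb')); return f
def load(tag): return pickle.load(open(f'pics/{tag}.pkl','rb'))
def tri(pairs): # [(tag,(u,v)),...]
    A=[];b=[]
    for tag,(u,v) in pairs:
        f=load(tag); K,R,t=map(np.array,(f['mtx'],f['R'],f['t']))
        P=K@np.c_[R,t.reshape(3)]
        for r in (u*P[2]-P[0], v*P[2]-P[1]): A.append(r[:3]);b.append(-r[3])
    x,res,_,_=np.linalg.lstsq(np.array(A),np.array(b),rcond=None); return x
def proj(tag,X):
    f=load(tag); c=np.array(f['R'])@np.array(X)+np.array(f['t']).reshape(3); p=np.array(f['mtx'])@c; return p[:2]/p[2]
def onz(tag,uv,z):
    f=load(tag); R=np.array(f['R']);t=np.array(f['t']).reshape(3)
    C=-R.T@t; d=R.T@np.linalg.inv(f['mtx'])@np.array([*uv,1.]); return C+d*(z-C[2])/d[2]
E
python3 - <<'E'
from h import *
for n in('side','top'):
    f=grab(n,n+'0'); R=np.array(f['R']);print(n,-R.T@np.array(f['t']).reshape(3),R[2],f['mtx'][0][0])
print(manip.state())
E
```

```text
side [ 1.51432017 -0.29357502  1.0428292 ] [-0.69916563  0.226706   -0.67806475] 542.7476953782531
top [ 0.53924379 -0.01514761  1.36579988] [ 0.0464436   0.01683775 -0.998779  ] 583.9717214525036
{'time': 0.1, 'joint_pos': array([ 1.20495263e+00,  5.33181691e-02,  1.61415803e+00, -2.18218067e-05,
        1.47602643e+00, -1.19002866e-01]), 'joint_vel': array([-0.00199062, -0.00020692, -0.00441645, -0.0006411 , -0.00173248,
       -0.00103817]), 'joint_efforts': array([ 7.98740311e-04, -3.94900739e+01, -3.71365213e+01, -1.01634191e-04,
        3.87377993e-03,  6.61911326e-07]), 'tool_pos': array([0.1525147 , 0.60551572, 0.23016823]), 'tool_rot': array([-2.18706335e-04,  1.23106228e-01,  9.92393039e-01, -9.29667861e-04]), 'contact_force': array([ 0.27459989, -0.45535068, -0.36008755]), 'ft_torque': array([ 0.04490024, -0.01607673, -0.06752016]), 'grasp_force': 0.0, 'gripper_width': 1.0028012904651438}
```

View pics/side0.png

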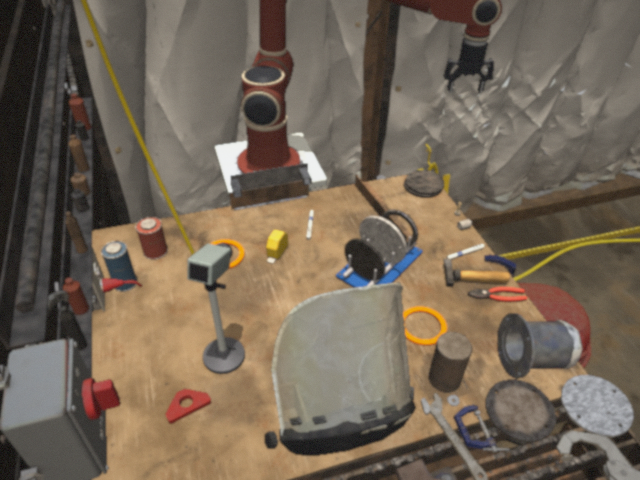

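View pics/top0.png

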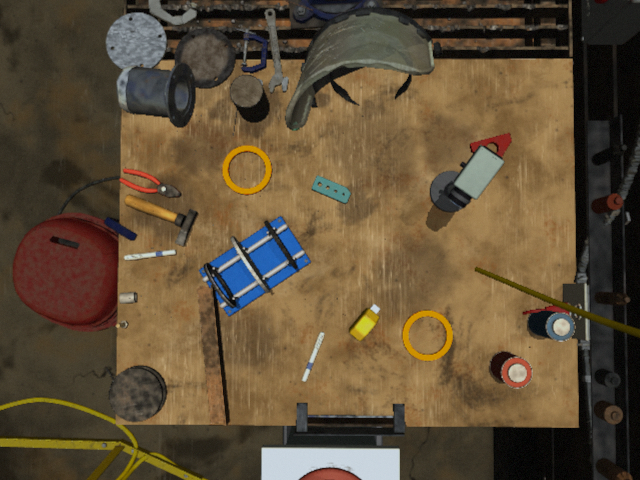

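The overviews show the rack at top (255,265) and side (380,265). The open ring appears to be in the end slot, at top (217,290) and side (400,228). The solid bright blank is in the middle and the black disc at the other end. The orange rings at top (247,170) and (428,335) are look-alikes. The camera stand is at top (470,180) and side (215,300). I'll confirm with enlarged crops.

Run:
```python
from h import *
a=cv2.imread('pics/side0.png')[200:300,325:435]; b=cv2.imread('pics/top0.png')[205:325,190:322]
a=cv2.resize(a,(440,400),interpolation=3); 
b=cv2.resize(b,(792,720),interpolation=3)
a2=cv2.resize(cv2.imread('pics/side0.png')[200:300,325:435],(660,600),interpolation=3)
cv2.imwrite('pics/c_side.png',a2)
cv2.imwrite('pics/c_top.png',cv2.resize(cv2.imread('pics/top0.png')[205:325,190:322],(660,600),interpolation=3))
s=cv2.resize(cv2.imread('pics/side0.png')[235:375,170:270],(400,560),interpolation=3)
t=cv2.resize(cv2.imread('pics/top0.png')[125:225,420:520],(400,400),interpolation=3)
o=np.zeros((560,800,3),np.uint8);o[:,:400]=s;o[:400,400:]=t;cv2.imwrite('pics/c_cam.png',o)
```

```text
(no output)
```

View pics/c_side.png

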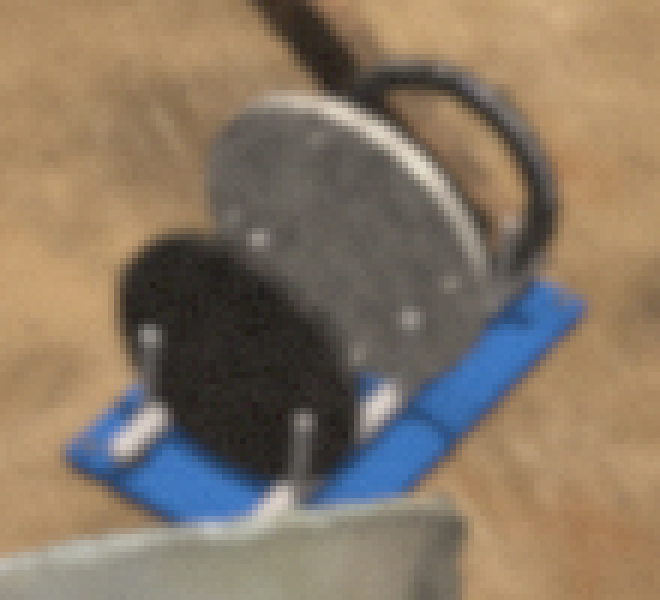

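View pics/c_top.png

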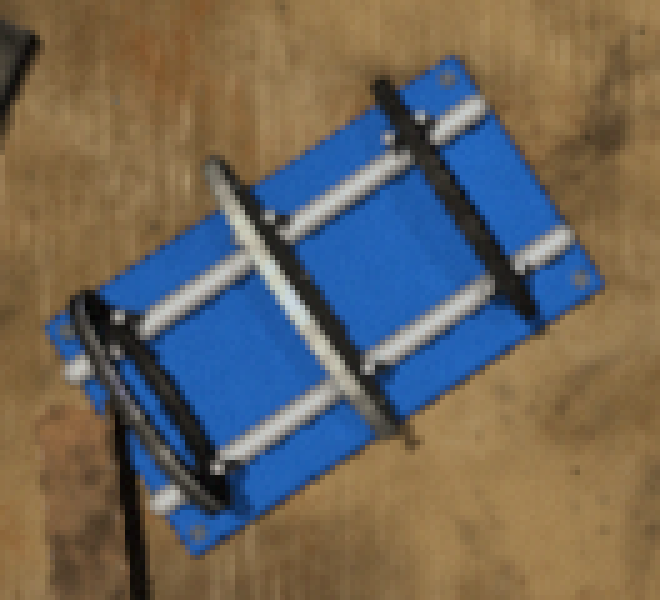

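View pics/c_cam.png

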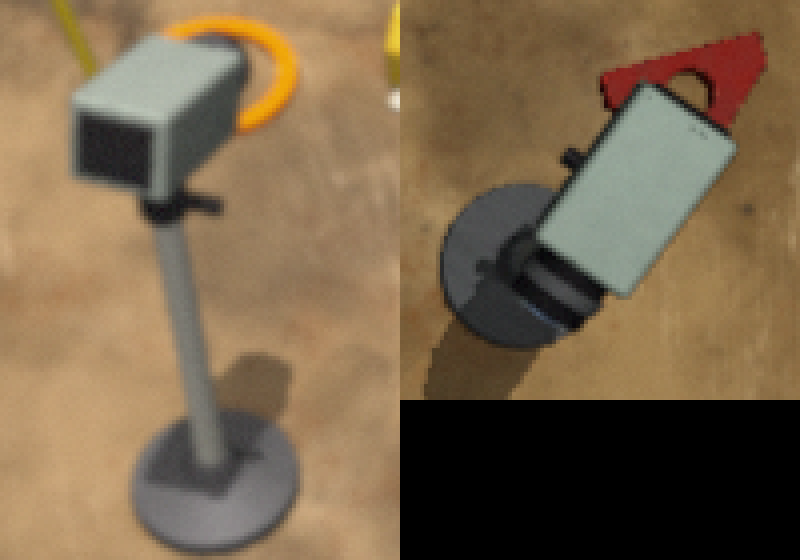

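Confirmed. The ring has blue base visible through its hole, at top crop (150,400) and side crop (450,150). The middle disc is a bright solid with four small holes and the other end disc is solid black. Next I fit the ring, rack and camera.

```bash
cat > m.py <<'E'
from h import *
from scipy.optimize import least_squares
S=lambda p,k,o:((np.array(p,float)+.5)/k-.5)+np.array(o)
ts=lambda p:S(p,5,(190,205)); ss=lambda p:S(p,6,(325,200))
ct=lambda p:S(np.array(p)-[400,0],4,(420,125)); cs=lambda p:S(p,4,(170,235))
rc=[onz('top0',ts(p),.012) for p in[(447,57),(605,285),(195,553),(47,330)]]
c=np.mean(rc,0);y=(rc[3]+rc[2]-rc[0]-rc[1])[:2];yaw=np.arctan2(y[1],y[0])
print('rack',c,'long dir deg',np.degrees(yaw),[np.linalg.norm(rc[i]-rc[(i+1)%4]) for i in range(4)])
u=np.array([np.cos(yaw),np.sin(yaw)]);print('slot',c[:2]+.08*u)
def ringpts(X,ya,ti,r=.058):
    n=np.array([np.cos(ya)*np.cos(ti),np.sin(ya)*np.cos(ti),np.sin(ti)]);e=np.array([-np.sin(ya),np.cos(ya),0]);f=np.cross(n,e)
    a=np.linspace(0,2*np.pi,120);C=X+r*(np.outer(np.cos(a),e)+np.outer(np.sin(a),f));return np.r_[C+.004*n,C-.004*n]
sp=ss([(385,68),(415,62),(450,68),(490,90),(520,118),(545,160),(556,200),(550,235)])
tp=ts([(72,303),(80,335),(95,375),(112,415),(135,450),(165,485),(200,508)])
def cost(v):
    r=[]
    for tag,P in(('side0',sp),('top0',tp)):
        h=cv2.convexHull(np.array([proj(tag,q) for q in ringpts(v[:3],v[3],v[4])],np.float32))
        r+=[cv2.pointPolygonTest(h,tuple(map(float,p)),True) for p in P]
    return np.r_[r,(v[4])/.05,(v[3]-yaw)/.02]
s=least_squares(cost,[*(c[:2]+.08*u),.079,yaw,0],diff_step=1e-4)
print('ring',s.x,np.round(s.fun,1))
f=tri([('top0',ct((523,265))),('side0',cs((216,480)))]);print('base',f,onz('top0',ct((523,265)),.006))
H=[tri([('top0',ct(a)),('side0',cs(b))]) for a,b in[((737,148),(73,100)),((642,82),(165,115)),((630,297),(150,37)),((537,235),(243,52))]]
print('housing RR,RL,FR,FL\n',np.round(H,4))
H=np.array(H);ax=(H[2]+H[3]-H[0]-H[1])/2;lat=(H[1]+H[3]-H[0]-H[2])/2
print('ax',ax,np.degrees(np.arctan2(ax[1],ax[0])),'tilt',np.degrees(np.arcsin(ax[2]/np.linalg.norm(ax))),np.linalg.norm(ax),'lat',lat,np.degrees(np.arctan2(lat[1],lat[0])),np.linalg.norm(lat))
print('top quad angle via onz', [onz('top0',ct(p),z)[:2] for p,z in[((737,148),.33),((642,82),.33),((630,297),.295),((537,235),.295)]])
E
python3 m.py
```

```text
rack [0.56776802 0.17683046 0.012     ] long dir deg 123.95022816382827 [np.float64(0.12946918163461676), np.float64(0.2267940114619582), np.float64(0.12466943210755316), np.float64(0.22521238873059668)]
slot [0.52309022 0.24319231]
ring [ 0.52210877  0.24228433  0.07216294  2.15652583 -0.04400146] [ 0.4  0.1 -0.1 -0.2 -0.2 -0.1 -0.   0.6 -0.2  1.   0.5 -0.7 -0.8 -0.6
  0.8 -0.9 -0.3]
base [ 0.74368781 -0.27865897  0.00855239] [ 0.74400123 -0.27946222  0.006     ]
housing RR,RL,FR,FL
 [[ 0.7484 -0.3115  0.3274]
 [ 0.7766 -0.2701  0.3322]
 [ 0.6852 -0.2698  0.3004]
 [ 0.7131 -0.2272  0.3037]]
ax [-0.06331285  0.04229227 -0.02776998] 146.2575248696828 tilt -20.038289681330575 0.08104520534242775 lat [0.02808537 0.04195589 0.0040665 ] 56.20155596357717 0.05065196088166787
top quad angle via onz [array([ 0.74763583, -0.31171428]), array([ 0.77730925, -0.26989493]), array([ 0.68574362, -0.27212656]), array([ 0.71436327, -0.22979404])]
```

The fit is consistent: the rack is 227 x 127 mm, the ring centre is about (0.522, 0.243, 0.075), and the lens tips down 20.0° at heading 146.2°. That puts view_point at about (0.541, -0.143, 0.208). Now moving above the ring.

Call:
play_rows --series '[[[0.0185, -0.018, 0.003, 0, 0, -6.6, 0.6], [0.0185, -0.018, 0.003, 0, 0, -6.6, 0.6], [0.0185, -0.018, 0.003, 0, 0, -6.6, 0.6], [0.0185, -0.018, 0.003, 0, 0, -6.6, 0.6], [0.0185, -0.018, 0.003, 0, 0, -6.6, 0.6], [0.0185, -0.018, 0.003, 0, 0, -6.6, 0.6], [0.0185, -0.018, 0.003, 0, 0, -6.6, 0.6], [0.0185, -0.018, 0.003, 0, 0, -6.6, 0.6], [0.0185, -0.018, 0.003, 0, 0, -6.6, 0.6], [0.0185, -0.018, 0.003, 0, 0, -6.6, 0.6]]]'

```text
time: 1.1
tool_pos: [0.3381, 0.425, 0.2608]
tool_rot: [-0.0, 0.646, 0.764, -0.0]
contact_force: [-0.2, -0.7, 0.8]
gripper_width: 0.602
grasp_force: 0.0
```

Call:
play_rows --series '[[[0.0185, -0.018, 0, 0, 0, -6.6, 0.6], [0.0185, -0.018, 0, 0, 0, -6.6, 0.6], [0.0185, -0.018, 0, 0, 0, -6.6, 0.6], [0.0185, -0.018, 0, 0, 0, -6.6, 0.6], [0.0185, -0.018, 0, 0, 0, -6.6, 0.6], [0.0185, -0.018, 0, 0, 0, -6.6, 0.6], [0.0185, -0.018, 0, 0, 0, -6.6, 0.6], [0.0185, -0.018, 0, 0, 0, -6.6, 0.6], [0.0185, -0.018, 0, 0, 0, -6.6, 0.6], [0, 0, 0, 0, 0, 0, 0.6]]]'

```text
time: 2.1
tool_pos: [0.5055, 0.262, 0.2605]
tool_rot: [0.0, 0.939, 0.344, -0.001]
contact_force: [0.0, -0.2, -0.4]
gripper_width: 0.599
grasp_force: 0.0
```

```bash
cat >> h.py <<'E'
from scipy.spatial.transform import Rotation as Ro
def tool():
    s=manip.state();q=s['tool_rot'];R=Ro.from_quat([*q[1:],q[0]]).as_matrix();return s,R
def rep():
    s,R=tool();print('t',round(s['time'],2),'p',np.round(s['tool_pos'],4),'y',np.round(R[:,1],3),'yawy',round(np.degrees(np.arctan2(R[1,1],R[0,1])),2),'z',np.round(R[:,2],3),'q',np.round(s['joint_pos'],2),'F',np.round(s['contact_force'],1),'g',round(s['gripper_width'],3),s['grasp_force'])
    return s,R
E
python3 -c "
from h import *
rep()"
```

```text
t 2.1 p [0.5055 0.262  0.2605] y [ 0.646 -0.764  0.   ] yawy -49.79 z [-0.001 -0.001 -1.   ] q [ 0.35 -0.09  1.71 -0.    1.53  1.22] F [ 0.  -0.2 -0.4] g 0.599 0.0
```

Call:
play_rows --series '[[[0.016, -0.0175, -0.03, 0, 0, -6.3, 0.6], [0, 0, -0.03, 0, 0, 0, 0.6], [0, 0, -0.03, 0, 0, 0, 0.6], [0, 0, 0, 0, 0, 0, 0.6]]]'

```text
time: 2.5
tool_pos: [0.5164, 0.2458, 0.1654]
tool_rot: [-0.0, 0.956, 0.294, -0.005]
contact_force: [-0.8, 0.6, -0.4]
gripper_width: 0.605
grasp_force: 0.0
```

Run:
```python
from h import *
rep()
grab('side','side1');grab('top','top1')
a=cv2.resize(cv2.imread('pics/side1.png')[150:290,350:450],(400,560),interpolation=3)
b=cv2.resize(cv2.imread('pics/top1.png')[220:320,180:280],(400,400),interpolation=3)
o=np.zeros((560,800,3),np.uint8);o[:,:400]=a;o[:400,400:]=b;cv2.imwrite('pics/c1.png',o)
```

```text
t 2.5 p [0.5164 0.2458 0.1654] y [ 0.563 -0.827 -0.003] yawy -55.77 z [-0.01  -0.003 -1.   ] q [ 0.31 -0.02  1.79  0.    1.37  1.29] F [-0.8  0.6 -0.4] g 0.605 0.0
```

View pics/c1.png

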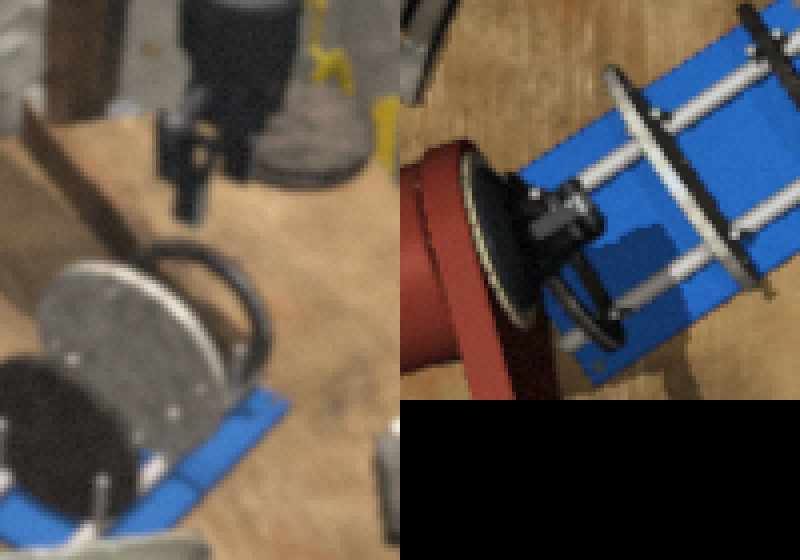

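The crop shows the fingers above the ring's top arc: tips at side crop (190,222) and (237,182), with the arc between them at about (200,245). The ring is undisturbed. Next is the rest of the descent.

Call:
play_rows --series '[[[0.0, 0.0, -0.01, 0, 0, 0, 0.6], [0, 0, -0.01, 0, 0, 0, 0.6], [0, 0, 0, 0, 0, 0, 0.6], [0, 0, 0, 0, 0, 0, 0.6]]]'

```text
time: 3.0
tool_pos: [0.5201, 0.2466, 0.1513]
tool_rot: [-0.0, 0.956, 0.294, -0.0]
contact_force: [0.3, -0.5, -0.8]
gripper_width: 0.6
grasp_force: 0.0
```

Run:
```python
from h import *
s,R=rep(); print(proj('side0',s['tool_pos']),proj('side0',[.5213,.2445,.137]))
```

```text
t 3.0 p [0.5201 0.2466 0.1513] y [ 0.562 -0.827 -0.   ] yawy -55.83 z [-0. -0. -1.] q [ 0.31 -0.    1.8   0.    1.34  1.29] F [ 0.3 -0.5 -0.8] g 0.6 0.0
[402.38056882 206.05735134] [401.22369101 210.71360099]
```

Call:
play_rows --series '[[[0.001, -0.0015, -0.015, 0, 0, -0.2, 0.6], [0, 0, -0.015, 0, 0, 0, 0.6], [0, 0, -0.01, 0, 0, 0, 0.6], [0, 0, 0, 0, 0, 0, 0.6], [0, 0, 0, 0, 0, 0, 0.3], [0, 0, 0, 0, 0, 0, 0.15], [0, 0, 0, 0, 0, 0, 0], [0, 0, 0, 0, 0, 0, 0], [0, 0, 0, 0, 0, 0, 0], [0, 0, 0, 0, 0, 0, 0]]]'

```text
time: 4.0
tool_pos: [0.522, 0.2448, 0.1122]
tool_rot: [0.0, 0.956, 0.292, 0.001]
contact_force: [0.7, -2.7, 1.8]
gripper_width: 0.077
grasp_force: 60.8
```

```bash
python3 -c "
from h import *
rep()"
```

```text
t 4.0 p [0.522  0.2448 0.1122] y [ 0.558 -0.83   0.001] yawy -56.05 z [ 0.002 -0.    -1.   ] q [ 0.31  0.04  1.83 -0.    1.27  1.29] F [ 0.7 -2.7  1.8] g 0.077 60.76950175265665
```

Call:
play_rows --series '[[[0, 0, 0.008, 0, 0, 0, 0], [0, 0, 0.012, 0, 0, 0, 0], [0, 0, 0.02, 0, 0, 0, 0], [0, 0, 0.025, 0, 0, 0, 0], [0, 0, 0.025, 0, 0, 0, 0], [0, 0, 0.025, 0, 0, 0, 0], [0, 0, 0.025, 0, 0, 0, 0], [0, 0, 0.03, 0, 0, 0, 0], [0, 0, 0.03, 0, 0, 0, 0], [0, 0, 0, 0, 0, 0, 0]]]'

```text
time: 5.0
tool_pos: [0.5225, 0.2464, 0.3178]
tool_rot: [-0.001, 0.956, 0.292, 0.005]
contact_force: [0.4, -0.2, -0.7]
gripper_width: 0.079
grasp_force: 59.9
```

Run:
```python
from h import *
rep()
grab('side','side2');grab('top','top2')
a=cv2.resize(cv2.imread('pics/side2.png')[90:290,320:470],(420,560),interpolation=3)
b=cv2.resize(cv2.imread('pics/top2.png')[200:330,180:310],(380,380),interpolation=3)
o=np.zeros((560,800,3),np.uint8);o[:,:420]=a;o[:380,420:]=b;cv2.imwrite('pics/c2.png',o)
```

```text
t 5.0 p [0.5225 0.2464 0.3178] y [ 0.559 -0.829  0.001] yawy -55.99 z [ 0.008  0.005 -1.   ] q [ 0.31 -0.1   1.62  0.    1.61  1.29] F [ 0.4 -0.2 -0.7] g 0.079 59.93879160960205
```

View pics/c2.png

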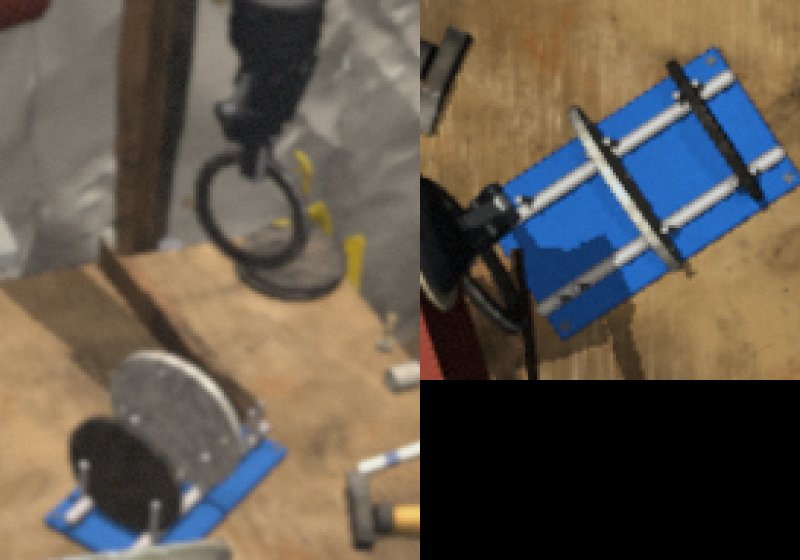

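The ring is held clear of the rack, its outline centred near crop (251,210), and the other two discs are still standing. I'm carrying it over to the view point.

Call:
play_rows --series '[[[0, -0.015, 0, 0, 0, 1.5, 0], [0, -0.025, 0, 0, 0, 2, 0], [0, -0.035, 0, 0, 0, 2.5, 0], [0, -0.035, 0, 0, 0, 2.5, 0], [0, -0.035, 0, 0, 0, 2.5, 0], [0, -0.035, 0, 0, 0, 2.5, 0], [0, -0.035, 0, 0, 0, 2.5, 0], [0, -0.035, 0, 0, 0, 2.5, 0], [0, -0.03, 0, 0, 0, 2.2, 0], [0, -0.02, 0, 0, 0, 1.5, 0]]]'

```text
time: 6.1
tool_pos: [0.5198, -0.0563, 0.308]
tool_rot: [-0.002, 0.882, 0.471, -0.002]
contact_force: [0.1, 1.1, -2.9]
gripper_width: 0.078
grasp_force: 59.9
```

Call:
play_rows --series '[[[0.001, -0.01, -0.005, -1.11, -1.66, 0, 0], [0.001, -0.01, -0.008, -1.11, -1.66, 0, 0], [0.001, -0.01, -0.01, -1.11, -1.66, 0, 0], [0.001, -0.01, -0.01, -1.11, -1.66, 0, 0], [0.001, -0.01, -0.01, -1.11, -1.66, 0, 0], [0.001, -0.01, -0.01, -1.11, -1.66, 0, 0], [0.001, -0.01, -0.01, -1.11, -1.66, 0, 0], [0.001, -0.005, -0.008, -1.11, -1.66, 0, 0], [0.001, -0.004, -0.005, -1.11, -1.66, 0, 0], [0, -0.003, -0.002, -1.11, -1.66, 0, 0]]]'

```text
time: 7.1
tool_pos: [0.5281, -0.1362, 0.2285]
tool_rot: [0.15, 0.869, 0.464, 0.08]
contact_force: [-0.2, -0.2, -2.1]
gripper_width: 0.077
grasp_force: 59.8
```

Call:
play_rows --series '[[[0, 0, 0, 0, 0, 0, 0], [0, 0, 0, 0, 0, 0, 0], [0, 0, 0, 0, 0, 0, 0], [0, 0, 0, 0, 0, 0, 0]]]'

```text
time: 7.5
tool_pos: [0.5303, -0.1369, 0.2333]
tool_rot: [0.153, 0.869, 0.464, 0.082]
contact_force: [0.9, -0.2, -2.5]
gripper_width: 0.076
grasp_force: 59.8
```

Run:
```python
from h import *
rep()
grab('side','side3');grab('top','top3')
a=cv2.resize(cv2.imread('pics/side3.png')[150:290,180:300],(480,560),interpolation=3)
b=cv2.resize(cv2.imread('pics/top3.png')[140:280,360:440],(320,560),interpolation=3)
cv2.imwrite('pics/c3.png',np.hstack([a,b]))
print([np.round(proj(t,[.541,-.143,.208]),1) for t in('side3','top3')])
```

```text
t 7.5 p [ 0.5303 -0.1369  0.2333] y [ 0.781 -0.524  0.341] yawy -33.84 z [ 0.284 -0.189 -0.94 ] q [-0.35 -0.35  2.   -0.09  1.16  0.27] F [ 0.9 -0.2 -2.5] g 0.076 59.821389255230315
[array([256.5, 222.3]), array([401.6, 277.6])]
```

View pics/c3.png

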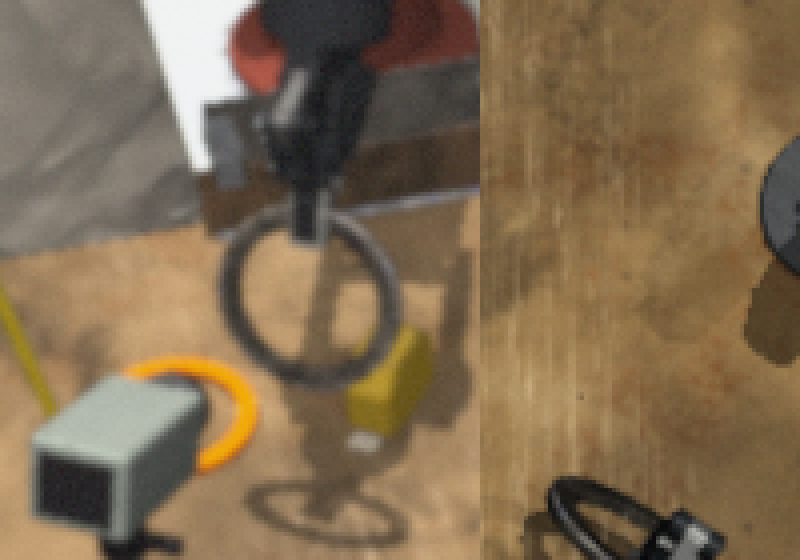

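The ring is held facing the lens. Its side-crop outline spans about x 219–402 and y 205–388, and nothing is disturbed. I'll take one enlarged crop to measure its centre precisely.

Run:
```python
from h import *
a=cv2.resize(cv2.imread('pics/side3.png')[195:255,230:285],(440,480),interpolation=3)
b=cv2.resize(cv2.imread('pics/top3.png')[250:310,370:415],(360,480),interpolation=3)
cv2.imwrite('pics/c4.png',np.hstack([a,b]))
```

```text
(no output)
```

View pics/c4.png

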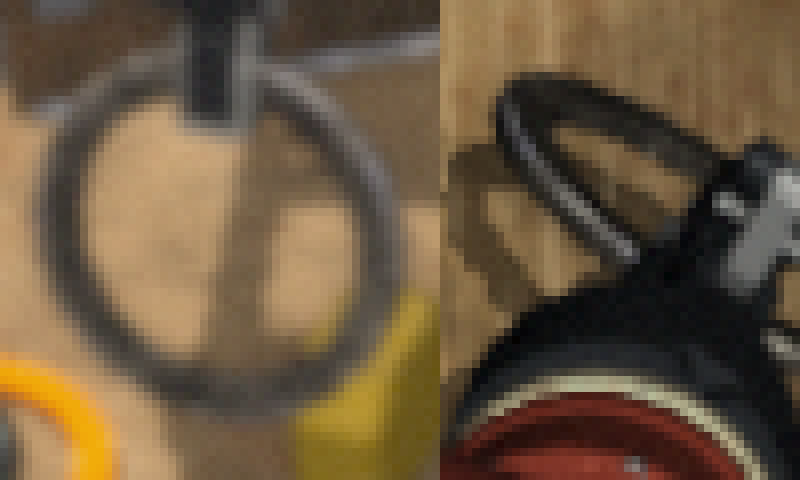

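```bash
cat > fit.py <<'E'
from m import *
s0,R=tool(); n=R[:,1]; ya0=np.arctan2(n[1],n[0]);ti0=np.arcsin(n[2])
SP=S([(37,220),(45,160),(70,108),(402,240),(390,180),(350,110),(240,415),(170,400),(110,350),(60,290),(310,395),(370,340)],8,(230,195))
TP=S(np.array([(495,115),(500,95),(535,72),(600,88),(650,108),(700,135),(515,155),(550,205),(600,250)])-[440,0],8,(370,250))
def cost(v):
    r=[]
    for tag,P in(('side3',SP),('top3',TP)):
        h=cv2.convexHull(np.array([proj(tag,q) for q in ringpts(v[:3],v[3],v[4])],np.float32))
        r+=[cv2.pointPolygonTest(h,tuple(map(float,p)),True) for p in P]
    return np.r_[r,(v[4]-ti0)/.03,(v[3]-ya0)/.03]
p=s0['tool_pos']+.033*R[:,2]
r=least_squares(cost,[*p,ya0,ti0],diff_step=1e-4)
print('centre pred',p,'fit',r.x[:3],'tool frame off',R.T@(r.x[:3]-s0['tool_pos']),'yaw/tilt',np.degrees(r.x[3:]),np.degrees([ya0,ti0]));print(np.round(r.fun,1))
E
python3 fit.py | tail -4
```

```text
top quad angle via onz [array([ 0.74763583, -0.31171428]), array([ 0.77730925, -0.26989493]), array([ 0.68574362, -0.27212656]), array([ 0.71436327, -0.22979404])]
centre pred [ 0.53975699 -0.14320492  0.20250694] fit [ 0.5406684  -0.14256444  0.20583517] tool frame off [0.00104132 0.00151276 0.03000914] yaw/tilt [-35.75409953  18.78598158] [-33.8434644   19.96723922]
[ 0.4  1.1  1.2  0.4  0.4  0.2 -0.2 -0.2  1.   0.6  0.4  0.9  0.4  0.2
  0.7  0.4 -0.2 -0.6  0.6  0.   0.3 -0.7 -1.1]
```

Both estimates put the centre at about (0.540, -0.143, 0.204), so I'm trimming by +1 mm in x and +4 mm in z.

Call:
play_rows --series '[[[0.001, 0, 0.004, 0, 0, 0, 0], [0, 0, 0, 0, 0, 0, 0], [0, 0, 0, 0, 0, 0, 0], [0, 0, 0, 0, 0, 0, 0], [0, 0, 0, 0, 0, 0, 0]]]'

```text
time: 8.1
tool_pos: [0.5311, -0.1369, 0.2372]
tool_rot: [0.153, 0.869, 0.464, 0.082]
contact_force: [-0.2, 0.4, -2.9]
gripper_width: 0.078
grasp_force: 59.8
```

Run:
```python
from h import *
s,R=rep();print(s['tool_pos']+R@[.0005,.0005,.032], np.abs(s['joint_vel']).max())
```

```text
t 8.1 p [ 0.5311 -0.1369  0.2372] y [ 0.781 -0.524  0.341] yawy -33.85 z [ 0.284 -0.19  -0.94 ] q [-0.35 -0.36  2.   -0.09  1.16  0.27] F [-0.2  0.4 -2.9] g 0.078 59.84872043249197
[ 0.54087705 -0.14285982  0.20730584] 0.002169822405967
```

The centre is within about 1 mm of the view point, square to the lens and still, so I'm handing it in.

```bash
python3 -c "
from plant import manip
print(manip.job_done())"
```

```text
the job is handed in; nothing more can be done
None
```

The job is handed in after 8.1 s: the gripper is holding the steel ring still in the air, with its centre about 1 mm from the view point by my estimate (the camera calibration is only good to about 2 mm) and its face square to the lens by the tool pose; the two other discs were still standing when last seen, and nothing on the path touched the camera, tape measure or guide plate.

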